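# Set the torque driver and poise it over the screw

### The arm

A 6-joint arm with a two-finger parallel gripper is mounted at the origin on the work surface. World frame = base frame: x ahead of the robot, y to its left, z up, the work surface at z = 0. Lengths are in m, angles in rad, forces in N, time in s.
With the tool pointing down it reaches from about 0.3 to 0.875 m from the base axis. Payload 6.4 kg.
Tool frame: the origin (TCP) lies between the finger pads, 19 mm behind the fingertips; this is the grasp point; z points along the fingers, y is the line along which they close (so a half turn about z gives the same grasp; the last joint's range is limited). The gripper opens to 85 mm and grips with 20 to 120 N. Pads are 22 mm wide; open, the fingers measure 114 mm over their backs; the gripper's body (76 mm by 85 mm) begins 54 mm behind the grasp point. The pads swing forward as they close: fully open they stand 13 mm farther back than shut.
Start: joints at [1.023, 0.181, 1.607, -0, 1.354, -0.206], TCP at [0.193, 0.542, 0.25] pointing down, gripper open.
Joint ranges: [-2.99, 2.99], [-0.89, 2.07], [0.3, 2.58], [-1.14, 4.28], [0, 2.63], [-3.12, 3.12]. Speed limits (rad/s): [2.57, 2.57, 3.01, 3.14, 3.14, 3.14].

### API

Orientations are given as a unit quaternion [w, x, y, z].
In Python, from bench import ctrl gives the robot as it stands.
- The arm moves only by the tool jog_arm, never from a script. Its argument "series" is a list that holds one entry, the list of rows, each a list of 7 numbers: the shift along the tool's x, y, z in mm, then the turn, a rotation vector about the tool's x, y, z in rad, then the finger opening in mm, from 0 to 85.4. In form: [[[tx, ty, tz, rx, ry, rz, gripper], ...]]. A call has exactly 10 rows; each row shifts and turns the commanded pose from where the row before left it, along the tool's axes as they then stand; what a row does not reach is not made up. A row lasts 1/10 s, in which the tool goes at most 50 mm and 8.59 degrees, less where a joint would pass 70% of its speed; a pose out of reach is approached as far as the arm can. A call with a gripper value outside its range is refused whole. The fingers move at their own pace and stop on an object; the grip force is fixed at half the most. Time passes only in rows, so rows that do not move let the fingers close, or fill a call up. It gives the time, the measured TCP pose, the force, the opening and the grip force at its end, in the units of the state.
- ctrl.get_obs(): the state, without advancing time (a new reading comes with each control period).
- ctrl.camera(name): name is "side" or "top"; returns a dict with "frame" (400x640x3 uint8, blue, green, red), "z_map" (400x640 float32, m along the optical axis (not along the pixel's ray), 0 where there is no reading), "fx", "fy", "cx", "cy" (pixels), "k1" (the pictures are not rectified: a ray, as slopes to the right and down, at radius r is drawn at 1 + k1 r^2 times it, then the intrinsics apply), "xyz" and "rotation" of the camera in the world. Camera axes: x right, y down, z forward; pixel columns grow to the right and rows downward; lengths in m; the calibration is good to about 2 mm. A picture is of the moment at which its call begins.
- ctrl.hand_in(): hands the job in; it is judged then, once.
The state is a dict: "time_s": time; "q": joint angles; "dq": joint speeds; "joint_efforts": joint torques, N m; "eef_pos": TCP position; "eef_rot": TCP orientation; "wrist_force": force on the tool from outside, world axes, zero at the start; "torque": the same for the moment, N m; "opening": opening from 0.0 (shut) to 1.0 (fully open); "grasp_force": force on a finger pad.
Only numpy, scipy, OpenCV 4.12 (cv2) and the standard library are available. Lean on these libraries where they do the work, as an engineer would, in place of code of your own. Each camera call takes 0.05 s, during which the arm holds its last target. There are 200 camera calls.

### The job

While the torque driver still stands in its red holster, turn its grey sleeve so that the yellow pointer clicks in at the three-dot setting. Then draw the driver out, turn it upright with the bit pointing straight down, and hold it with the bit tip a few centimetres above the brass screw of the blue gearbox, touching neither gearbox nor screw. Finish while still holding it there, the setting kept and the other things on the bench left where they are.

Things in the scene. Friction and masses are not known exactly. Their poses are not given: they have to be found in the camera images.
- driver: Torque driver, 178 mm, 0.3-0.45 kg. Origin at the bit tip, z along its axis to the sleeve end. Along z (mm): 0-28 bit, 8 dia; 28-95 square steel nose 22 x 22; 95-125 red barrel, 34 dia; 125-133 black scale disc, 72 dia, white dots; 133-178 grey sleeve, 38 dia, turns about z: grip it here. In the holster z leans 30 deg from vertical, sleeve up, towards the holster's -x. Balances about 95 mm up.
- driver_tip (a point): The bit tip (the driver's origin, 0 mm along z).
- driver_seat (a point): Centre of the shoulder under the red barrel, 95 mm along the driver's z; it rests on the holster's mouth. In the holster the driver's x axis lies in the holster's x-z plane, pointing to the far side (+x, 30 degrees upward), so the scale faces away from the robot: one dot on the robot's right, four dots on its left.
- driver_grip (a point): On the driver's axis 156 mm from the tip, mid-sleeve: put the TCP here, fingers along the axis from the sleeve's end, to grip it (fingertips then end 4 mm above the scale disc). The driver can be turned, drawn and carried by the sleeve. Same axes as the driver.
- sleeve (a joint): Sleeve turn on the driver, rad, growing counterclockwise seen from the sleeve's end. Sprung detents: yellow pointer at 1 dot 0.0, 2 dots 0.6, 3 dots 1.2, 4 dots 1.8; stops -0.12, 1.92. Starts at 1 or 2. Released within 0.2 of a detent it snaps in. Up to 0.3 N m to turn; the driver twists 0.1 rad in the holster meanwhile. Pointer angle from the driver's x axis: joint - 0.9.
- holder: Slanted tool holster, fixed: dark foot plate 140 x 100 x 12 mm, red square tube (outside 40 x 40, hole 24 x 24, 70 mm long, open through) between two cheeks. Origin: centre of the foot's underside, z up. Tube axis in the holder's frame: (-0.5, 0, 0.866), so the mouth leans to -x. The nose has 1 mm play on each side; draw 95 mm along the axis to clear the bit.
- holder_mouth (a point): Centre of the tube's upper mouth, 104 mm above the bench, at (-17.5, 0, 104) mm in the holder's frame.
- gearbox: Blue gearbox fixed to the bench: foot 180 x 140 mm, housing 150 x 120 mm, aluminium cover 135 x 105 mm with its top 59 mm above the bench and a 48 mm boss 4 mm higher; a steel shaft stub points to +x. Origin at the centre of its underside. Four screws in the cover's corners: three dark and low, one brass and standing 10 mm proud.
- screw_top (a point): Centre of the top of the brass screw's head, 18 mm diameter, 69 mm above the bench, at (-52, 38, 69) mm in the gearbox's frame.
- spanner: Loose spanner, 170 mm, lying on the bench between holster and gearbox; leave it alone.
- socket: Loose steel wrench socket, 28 mm diameter, 32 mm high, standing on the bench; leave it alone.
- spray_can: Loose blue-labelled can, 52 mm diameter, 160 mm high, at the back; leave it alone.
- tape: Loose yellow roll, 90 mm diameter, 24 mm high, lying flat at the robot's left; leave it alone.
- tray: Loose grey divided tray, 100 x 140 x 40 mm, at the robot's right; leave it alone.
- hammer: Loose hammer, 260 mm, lying at the robot's left; leave it alone.
- mug: Loose white mug, 80 mm diameter, 90 mm high, at the robot's right; leave it alone.
There are look-alikes about, which are no part of the job. What is shaped like the holder but brown, orange or turquoise is not meant.

How it is judged:
On the way, in this order (a step that is already met when the one before it is completed fails the run):
1. the sleeve is at the three-dot setting (within 0.15 rad) while the driver is seated in its holster (value of joint sleeve between 1.05 and 1.35 rad and distance between driver_seat and holder_mouth below 0.02 m), for 0.2 s.
2. the driver is drawn out: its bit tip above the height of the holster's mouth, clear of the holster (height (world z) of driver_tip above 0.115 m and contact force between driver and holder below 0.1 N), for 0.1 s.
At the end, for the whole second after the job is handed in: Fingers hold the driver still, bit down, upright within 8 degrees, its tip within 18 mm sideways of the brass screw's centre and 8 to 90 mm above it, touching neither gearbox nor holster; sleeve at three dots (1.2 rad within 0.2); other things within 30 mm of their starts (value of joint sleeve between 1 and 1.4 rad and angle between driver's own z axis and vertical below 0.14 rad and horizontal distance between driver_tip and screw_top below 0.018 m and z of driver_tip in the frame of screw_top between 0.008 and 0.09 m and linear speed of driver below 0.02 m/s and contact force between driver and the fingers above 2 N and contact force between driver and holder below 0.1 N and contact force between driver and gearbox below 0.1 N and distance of each of spanner, socket, spray_can, tape, tray, hammer, mug from where it was at the start of the episode below 0.03 m); the arm keeps its last pose, push and grip.
It fails at once if the driver touches the gearbox or its screws (contact force between driver and gearbox above 1 N).
It fails at once if another thing on the bench is pushed away (over 30 mm) (distance of any of spanner, socket, spray_can, tape, tray, hammer, mug from where it was at the start of the episode above 0.03 m).
It also fails if it takes over 58 s, if anything falls off the work surface, if the arm or the gripper's body presses on something with over 40 N, if the wrist force passes 120 N, or if a joint passes its speed limit or range.

## Working session

There is one attempt and no reset: what is moved stays moved. The work goes in short steps, Python scripts to look and compute and a tool call to move; the robot and the scene stay as the last step left them, time stands still between calls to the robot, and variables do not carry over. Pictures are saved under pics/ and viewed, at most 10 in all, crops included, and the job is handed in when it is done.

Besides the shell and the picture viewer there is one more tool, called after ">>>" by a JSON object that holds its "op" and its "data", one argument or row to a line. jog_arm: Moves the arm, as the interface text tells. Its arguments: {"type":"object","properties":{"series":{"type":"array"}},"required":["series"]}

```bash
ls; mkdir -p pics; cat > h.py <<'E'
import numpy as np,cv2,pickle
from scipy.spatial.transform import Rotation as R
def snap(tag):
    from bench import ctrl
    for n in("side","top"):
        d=ctrl.camera(n); pickle.dump(d,open(f"{tag}_{n}.pkl","wb")); cv2.imwrite(f"pics/{tag}_{n}.png",d["frame"])
def load(tag,n): return pickle.load(open(f"{tag}_{n}.pkl","rb"))
def rot(d):
    r=np.array(d["rotation"],float)
    return r if r.shape==(3,3) else R.from_quat(np.roll(r,-1)).as_matrix()
def slopes(d,uv):
    K=np.array([[d["fx"],0,d["cx"]],[0,d["fy"],d["cy"]],[0,0,1.]])
    return cv2.undistortPoints(np.array(uv,float).reshape(-1,1,2),K,np.array([d["k1"],0,0,0.])).reshape(-1,2)
def ray(d,uv):
    s=slopes(d,uv); return np.array(d["xyz"]),np.c_[s,np.ones(len(s))]@rot(d).T
def plane(d,uv,z):
    o,v=ray(d,uv); return o+v*((z-o[2])/v[:,2])[:,None]
def cloud(d,uv):
    uv=np.array(uv).reshape(-1,2); o,v=ray(d,uv); zz=d["z_map"][uv[:,1].astype(int),uv[:,0].astype(int)]
    return o+v*zz[:,None],zz>0
def proj(d,P):
    c=(np.array(P).reshape(-1,3)-d["xyz"])@rot(d); s=c[:,:2]/c[:,2:]; s=s*(1+d["k1"]*(s**2).sum(1,keepdims=True))
    return s*[d["fx"],d["fy"]]+[d["cx"],d["cy"]]
E
python3 - <<'E'
from h import *
snap("a")
from bench import ctrl
print(ctrl.get_obs())
for n in("side","top"):
    d=load("a",n); print(n,d["xyz"],d["rotation"],d["fx"],d["k1"])
E
```

```text
pics
{'time_s': 0.1, 'q': array([ 1.02272131e+00,  1.81448971e-01,  1.60790713e+00,  9.26993084e-07,
        1.35380132e+00, -2.06299207e-01]), 'dq': array([ 0.00075412, -0.00032238, -0.00229916, -0.00088631,  0.00023525,
       -0.00026646]), 'joint_efforts': array([-2.08199722e-04, -4.45876873e+01, -3.52240598e+01, -2.72006509e-04,
        4.18898839e-03, -3.16539422e-05]), 'eef_pos': array([0.19245212, 0.54134223, 0.24918464]), 'eef_rot': array([-2.88576713e-04,  1.70057434e-01,  9.85433842e-01, -7.27215694e-04]), 'wrist_force': array([0.66934161, 0.60324364, 0.7170364 ]), 'torque': array([-0.03536022, -0.02271573,  0.01376936]), 'grasp_force': 0.0, 'opening': 0.9981519055679873}
side [ 0.52995472 -1.42012287  1.32134245] [-0.43120674  0.90205312 -0.00824519  0.01711544] 469.05887576275364 -0.07339400386278262
top [0.30188403 0.07465705 1.52036665] [ 0.07116721 -0.666962    0.73769463 -0.07683449] 436.9635151518477 0.027975022622602416
```

View pics/a_side.png

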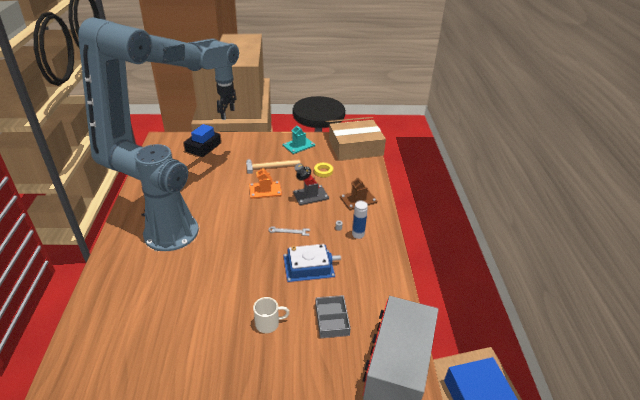

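View pics/a_top.png

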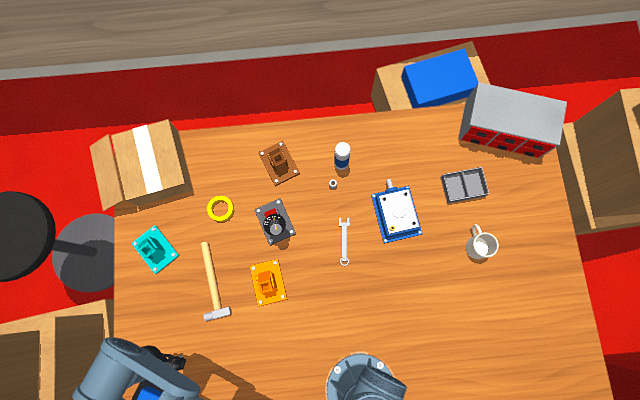

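The red holster with the driver is at top (275,222) and side (310,188). The gearbox is at top (397,213), with the brass screw near (391,229). I'll zoom in on both.

```bash
python3 - <<'E'
from h import *
t=cv2.imread("pics/a_top.png"); s=cv2.imread("pics/a_side.png")
f=lambda im,x,y,w,h,k:cv2.resize(im[y:y+h,x:x+w],None,fx=k,fy=k,interpolation=cv2.INTER_CUBIC)
a=f(t,240,185,65,75,6);b=f(t,365,175,65,75,6)
c=f(s,280,150,65,33*1+32,6)[:,:390]; 
im=np.vstack([np.hstack([a,b])]); cv2.imwrite("pics/crop1.png",im)
d=f(s,285,155,50,55,8);e=f(s,278,235,50,55,8); cv2.imwrite("pics/crop2.png",np.hstack([d,e]))
E
```

```text
(no output)
```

View pics/crop1.png

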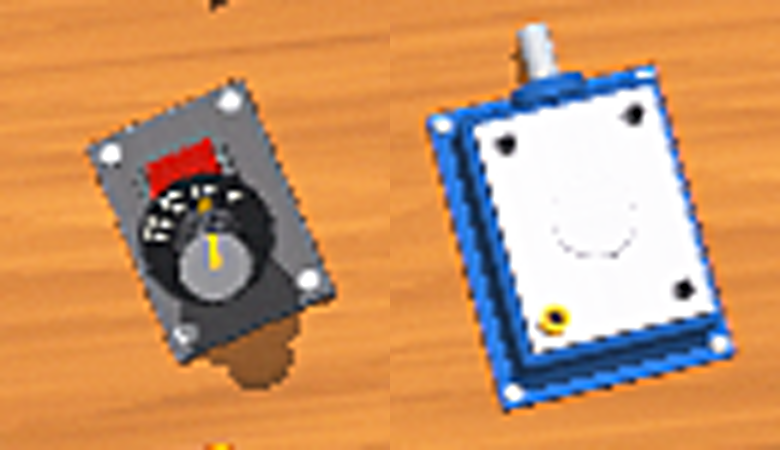

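View pics/crop2.png

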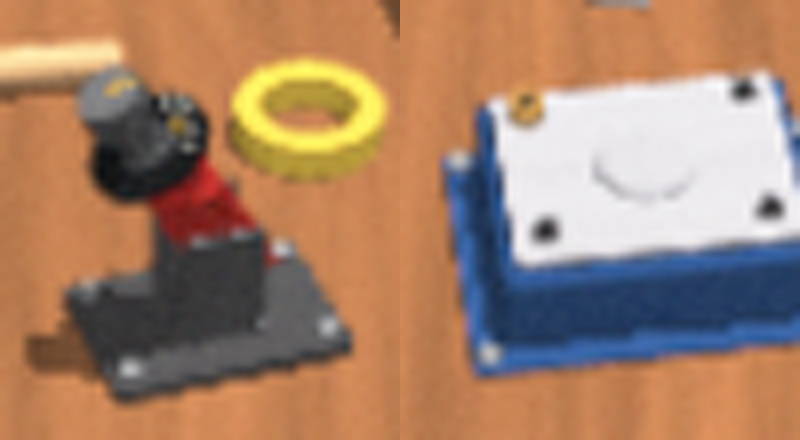

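Crop 1 shows the holster's foot screws at full-frame (278.3,202), (258.3,210.5), (291.3,231.5) and (270.8,240.7). The sleeve end is at (275.8,229.3), the pointer looks to be at 2 dots, and the brass screw is at about (392.5,228). Crop 2 shows the sleeve end at about (299,166) and the brass screw at about (293.8,248) in the side view.

```bash
python3 - <<'E'
from h import *
t=load("a","top");s=load("a","side")
cr=lambda L,x,y,k:[[x+(u+.5)/k-.5,y+(v+.5)/k-.5] for u,v in L]
P=plane(t,cr([(230,102),(110,153),(308,279),(185,334)],240,185,6),.013)
C=plane(t,cr([(238,80),(88,150),(335,297),(180,362)],240,185,6),.010)
S=plane(s,cr([(282,248),(328,326),(130,368),(88,288)],285,155,8),.013)
for n,Q in(("screws",P),("corners",C),("sidescrews",S)): print(n,Q.round(4).tolist(),Q.mean(0).round(4))
for Q in(P,C):
    a=(Q[0]-Q[2])+(Q[1]-Q[3]);print("yaw x",np.arctan2(a[1],a[0]), "yaw y", np.arctan2(*( (Q[1]-Q[0])+(Q[3]-Q[2]))[[1,0]])-np.pi/2, [np.linalg.norm(Q[i]-Q[j]) for i,j in((0,2),(1,3),(0,1),(2,3))])
# brass
uv={}
for n,d,(x,y,w,h) in(("top",t,(384,220,18,16)),("side",s,(288,241,14,14))):
    hsv=cv2.cvtColor(d["frame"],cv2.COLOR_BGR2HSV); m=cv2.inRange(hsv,(12,110,90),(35,255,255)); M=np.zeros_like(m);M[y:y+h,x:x+w]=m[y:y+h,x:x+w]
    v,u=np.nonzero(M);uv[n]=[u.mean()*.5+u.min()*.25+u.max()*.25,v.mean()*.5+v.min()*.25+v.max()*.25];print(n,len(u),uv[n],u.min(),u.max(),v.min(),v.max(),plane(d,[uv[n]],.067))
G=plane(t,cr([(440,124),(645,74),(720,343),(514,392)],300,175,6),.012);print("gb",G.round(4).tolist(),G.mean(0))
# hidden: sleeve end triangulation
def tri(p,q):
    o1,v1=ray(t,[p]);o2,v2=ray(s,[q]);v1,v2=v1[0],v2[0];A=np.c_[v1,-v2];x=np.linalg.lstsq(A,o2-o1,rcond=None)[0];return o1+v1*x[0],o2+v2*x[1]
print("brass tri",tri(uv["top"],uv["side"]))
print("sleeve tri",tri(cr([(215,266)],240,185,6)[0],cr([(112,88)],285,155,8)[0]))
for n,d,p in(("t",t,[275,229]),("s",s,[298,166])): print(n,cloud(d,[p]))
E
```

```text
screws [[0.6458, 0.2167, 0.013], [0.6224, 0.2889, 0.013], [0.5365, 0.1798, 0.013], [0.5117, 0.2531, 0.013]] [0.5791 0.2346 0.013 ]
corners [[0.6593, 0.2112, 0.01], [0.6261, 0.3021, 0.01], [0.5249, 0.1653, 0.01], [0.4963, 0.2575, 0.01]] [0.5767 0.234  0.01  ]
sidescrews [[0.6212, 0.2938, 0.013], [0.6447, 0.2218, 0.013], [0.5337, 0.1847, 0.013], [0.5101, 0.2563, 0.013]] [0.5774 0.2392 0.013 ]
yaw x 0.31956946941940745 yaw y 0.3196342948820534 [np.float64(0.11539506696224487), np.float64(0.11634221807876297), np.float64(0.07595342536296587), np.float64(0.07735027166553182)]
yaw x 0.33023728111910117 yaw y 0.32550173025243545 [np.float64(0.14205965732710157), np.float64(0.1373294452398579), np.float64(0.09669890481186186), np.float64(0.09653209929628695)]
top 18 [np.float64(391.94444444444446), np.float64(228.0)] 390 394 226 230 [[ 0.50442622 -0.16240385  0.067     ]]
side 87 [np.float64(294.2385057471264), np.float64(244.4367816091954)] 288 301 241 249 [[ 0.50822094 -0.14499579  0.067     ]]
gb [[0.6351, -0.1198, 0.012], [0.653, -0.2441, 0.012], [0.4894, -0.265, 0.012], [0.4731, -0.1428, 0.012]] [ 0.5626348  -0.19295519  0.012     ]
brass tri (array([ 0.50254631, -0.16020355,  0.08048952]), array([ 0.50846674, -0.15941719,  0.08118633]))
sleeve tri (array([0.52227315, 0.21542936, 0.17894162]), array([0.52405356, 0.21565667, 0.17925799]))
t (array([[0.52253887, 0.21698852, 0.17653269]]), array([ True]))
s (array([[0.52165455, 0.21749388, 0.17570577]]), array([ True]))
```

```bash
cat >> h.py <<'E'
yaw=.32; O=np.array([.5785,.2355,0]); HZ=R.from_euler('z',yaw).as_matrix()
AX=HZ@[-.5,0,.866]; DX=HZ@[.866,0,.5]; DY=np.cross(AX,DX)
MOUTH=O+HZ@[-.0175,0,.104]; GRIP=MOUTH+.061*AX
SCREW=np.array([.505,-.162,.069])
def quat(M): return R.from_quat(np.roll(M,-1)).as_matrix()
def plan(p0,R0,p1,R1,n,grip,pad=10):
    p,M=np.array(p0,float),R0.copy(); w=R.from_matrix(R0.T@R1).as_rotvec(); rows=[]
    for i in range(1,n+1):
        tp=p0+(p1-p0)*i/n; tR=R0@R.from_rotvec(w*i/n).as_matrix()
        d=np.round((M.T@(tp-p))*1000,0 if n>1 else 1); r=np.round(R.from_matrix(M.T@tR).as_rotvec(),2 if n>1 else 3)
        p=p+M@d/1000; M=M@R.from_rotvec(r).as_matrix(); rows.append([*[float(x)+0 for x in d],*[float(x)+0 for x in r],grip])
    return rows
def err(p1,R1):
    from bench import ctrl
    o=ctrl.get_obs();M=quat(o["eef_rot"]);print("t",o["time_s"],"err tool mm",((M.T@(p1-o["eef_pos"]))*1000).round(1),"rot",R.from_matrix(M.T@R1).as_rotvec().round(3),"F",o["wrist_force"].round(1),"T",o["torque"].round(2),"open",round(o["opening"],3),o["grasp_force"],"q",o["q"].round(2))
    return o["eef_pos"],M
RG=np.c_[np.cross(DX,-AX),DX,-AX]
E
python3 - <<'E'
from h import *
t=load("a","top");s=load("a","side")
tip=MOUTH-.095*AX
for j in(0,.6,1.2,1.8):
    a=j-.9; e=np.cos(a)*DX+np.sin(a)*DY
    P=[tip+.134*AX+.03*e,tip+.134*AX+.022*e,tip+.178*AX+.012*e]
    print(j,((proj(t,P)-[240,185])*6+2.5).round().tolist(),((proj(s,P)-[285,155])*8+3.5).round().tolist())
print("screw",proj(t,SCREW),proj(s,SCREW))
p,M=err(GRIP+.1*AX,RG)
pre=GRIP+.1*AX
print(pre,np.linalg.det(RG))
for r in plan(p,M,pre,RG,20,85): print(r,end=',')
E
```

```text
0 [[232.0, 192.0], [225.0, 205.0], [224.0, 247.0]] [[191.0, 147.0], [179.0, 146.0], [126.0, 94.0]]
0.6 [[199.0, 187.0], [201.0, 201.0], [210.0, 245.0]] [[197.0, 122.0], [184.0, 127.0], [129.0, 83.0]]
1.2 [[169.0, 200.0], [178.0, 211.0], [198.0, 250.0]] [[186.0, 104.0], [176.0, 114.0], [125.0, 76.0]]
1.8 [[151.0, 228.0], [165.0, 231.0], [190.0, 262.0]] [[162.0, 99.0], [159.0, 111.0], [115.0, 74.0]]
screw [[391.88793006 227.7518456 ]] [[293.33726125 247.23892464]]
t 0.1 err tool mm [-388.9 -219.     6. ] rot [-0.488 -0.237  0.888] F [0.7 0.6 0.7] T [-0.04 -0.02  0.01] open 0.998 0.0 q [ 1.02  0.18  1.61  0.    1.35 -0.21]
[0.48547493 0.20467248 0.243426  ] 0.9999120019359997
[-19.0, -11.0, 0.0, -0.02, -0.01, 0.04, 85],[-20.0, -10.0, 1.0, -0.03, -0.01, 0.05, 85],[-21.0, -9.0, 0.0, -0.02, -0.02, 0.04, 85],[-20.0, -9.0, 0.0, -0.03, -0.01, 0.05, 85],[-21.0, -7.0, 1.0, -0.02, -0.01, 0.04, 85],[-22.0, -6.0, 0.0, -0.03, -0.01, 0.05, 85],[-21.0, -6.0, 1.0, -0.02, -0.01, 0.04, 85],[-22.0, -4.0, 0.0, -0.03, -0.01, 0.05, 85],[-22.0, -4.0, 1.0, -0.02, -0.02, 0.04, 85],[-22.0, -2.0, 1.0, -0.02, -0.01, 0.04, 85],[-23.0, -2.0, 1.0, -0.03, -0.01, 0.05, 85],[-22.0, -1.0, 2.0, -0.02, -0.01, 0.04, 85],[-22.0, 0.0, 2.0, -0.03, -0.01, 0.05, 85],[-22.0, 2.0, 1.0, -0.02, -0.02, 0.04, 85],[-22.0, 2.0, 3.0, -0.03, -0.01, 0.05, 85],[-22.0, 3.0, 3.0, -0.02, -0.01, 0.04, 85],[-22.0, 4.0, 3.0, -0.03, -0.01, 0.04, 85],[-22.0, 4.0, 3.0, -0.02, -0.01, 0.05, 85],[-21.0, 6.0, 4.0, -0.02, -0.02, 0.04, 85],[-21.0, 6.0, 4.0, -0.03, -0.01, 0.05, 85],
```

The pointer is at 2 dots (0.6), so it has to turn by +0.6. That is a negative turn about tool z. I'm moving to the pre-grasp pose.

>>> {"op": "jog_arm", "data": {
  "series": [
    [[-19,-11,0,-0.02,-0.01,0.04,85],[-20,-10,1,-0.03,-0.01,0.05,85],[-21,-9,0,-0.02,-0.02,0.04,85],[-20,-9,0,-0.03,-0.01,0.05,85],[-21,-7,1,-0.02,-0.01,0.04,85],[-22,-6,0,-0.03,-0.01,0.05,85],[-21,-6,1,-0.02,-0.01,0.04,85],[-22,-4,0,-0.03,-0.01,0.05,85],[-22,-4,1,-0.02,-0.02,0.04,85],[-22,-2,1,-0.02,-0.01,0.04,85]]
  ]
}}

```text
time_s: 1.1
eef_pos: [0.3392, 0.3731, 0.2467]
eef_rot: [0.079, 0.38, 0.916, 0.107]
wrist_force: [-0.0, 0.5, -0.4]
opening: 0.991
grasp_force: 0.0
```

>>> {"op": "jog_arm", "data": {
  "series": [
    [[-23,-2,1,-0.03,-0.01,0.05,85],[-22,-1,2,-0.02,-0.01,0.04,85],[-22,0,2,-0.03,-0.01,0.05,85],[-22,2,1,-0.02,-0.02,0.04,85],[-22,2,3,-0.03,-0.01,0.05,85],[-22,3,3,-0.02,-0.01,0.04,85],[-22,4,3,-0.03,-0.01,0.04,85],[-22,4,3,-0.02,-0.01,0.05,85],[-21,6,4,-0.02,-0.02,0.04,85],[-21,6,4,-0.03,-0.01,0.05,85]]
  ]
}}

```text
time_s: 2.1
eef_pos: [0.4859, 0.2042, 0.2434]
eef_rot: [0.153, 0.567, 0.781, 0.211]
wrist_force: [0.7, 1.3, 0.8]
opening: 0.996
grasp_force: 0.0
```

```bash
python3 - <<'E'
from h import *
err(GRIP+.1*AX,RG)
E
```

```text
t 2.1 err tool mm [ 0.5 -0.2 -0.1] rot [ 0.003  0.002 -0.005] F [0.7 1.3 0.8] T [-0.06  0.23 -0.03] open 0.996 0.0 q [ 0.11 -0.25  2.12  0.15  0.75 -0.28]
```

>>> {"op": "jog_arm", "data": {
  "series": [
    [[0,0,12,0,0,0,85],[0,0,12,0,0,0,85],[0,0,12,0,0,0,85],[0,0,12,0,0,0,85],[0,0,12,0,0,0,85],[0,0,12,0,0,0,85],[0,0,10,0,0,0,85],[0,0,8,0,0,0,85],[0,0,6,0,0,0,85],[0,0,3,0,0,0,85]]
  ]
}}

```text
time_s: 3.1
eef_pos: [0.5327, 0.2205, 0.1574]
eef_rot: [0.152, 0.567, 0.782, 0.21]
wrist_force: [-0.4, 0.7, -0.8]
opening: 0.997
grasp_force: 0.0
```

>>> {"op": "jog_arm", "data": {
  "series": [
    [[0,0,0,0,0,0,70],[0,0,0,0,0,0,60],[0,0,0,0,0,0,50],[0,0,0,0,0,0,42],[0,0,0,0,0,0,34],[0,0,0,0,0,0,25],[0,0,0,0,0,0,20],[0,0,0,0,0,0,20],[0,0,0,0,0,0,20],[0,0,0,0,0,0,20]]
  ]
}}

```text
time_s: 4.1
eef_pos: [0.5324, 0.2204, 0.1583]
eef_rot: [0.153, 0.566, 0.782, 0.211]
wrist_force: [-6.2, -3.2, 5.6]
opening: 0.429
grasp_force: 59.0
```

```bash
python3 - <<'E'
from h import *
err(GRIP,RG)
E
```

```text
t 4.1 err tool mm [-0.2 -0.3  1.6] rot [ 0.002  0.002 -0.002] F [-6.2 -3.2  5.6] T [-0.29  0.7  -0.05] open 0.429 58.98434221744537 q [ 0.14  0.02  2.08  0.18  0.53 -0.31]
```

>>> {"op": "jog_arm", "data": {
  "series": [
    [[0,0,-1,0,0,-0.07,20],[0,0,0,0,0,-0.07,20],[0,0,0,0,0,-0.07,20],[0,0,0,0,0,-0.07,20],[0,0,0,0,0,-0.07,20],[0,0,0,0,0,-0.07,20],[0,0,0,0,0,-0.07,20],[0,0,0,0,0,-0.07,20],[0,0,0,0,0,-0.07,20],[0,0,0,0,0,-0.07,20]]
  ]
}}

```text
time_s: 5.1
eef_pos: [0.5318, 0.2205, 0.1585]
eef_rot: [0.215, 0.263, 0.929, 0.145]
wrist_force: [2.1, 3.8, -3.2]
opening: 0.433
grasp_force: 61.2
```

```bash
python3 - <<'E'
from h import *
err(GRIP,RG)
snap("b")
t=cv2.imread("pics/b_top.png"); s=cv2.imread("pics/b_side.png")
f=lambda im,x,y,w,h,k:cv2.resize(im[y:y+h,x:x+w],None,fx=k,fy=k,interpolation=cv2.INTER_CUBIC)
cv2.imwrite("pics/crop3.png",np.hstack([f(t,245,190,55,60,7),f(s,285,150,55,60,7)]))
E
```

```text
t 5.1 err tool mm [-0.4 -0.2  2. ] rot [0.002 0.002 0.7  ] F [ 2.1  3.8 -3.2] T [0.45 0.19 0.21] open 0.433 61.17912769317627 q [ 0.14  0.02  2.08  0.18  0.53 -1.01]
```

View pics/crop3.png

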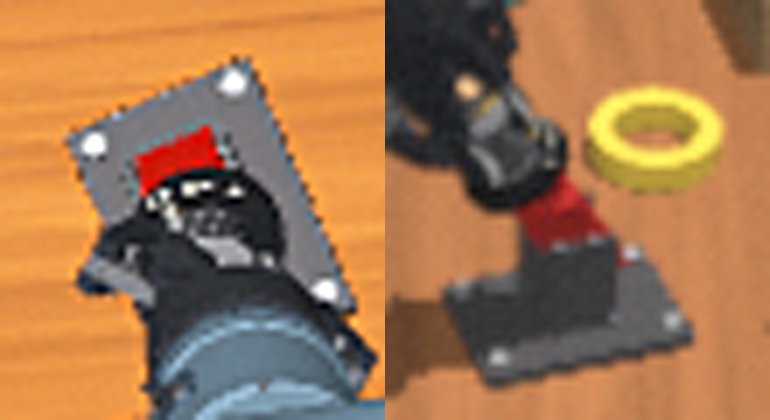

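Both crops show the driver still seated, but the gripper hides the pointer. I'll release and back off to look.

>>> {"op": "jog_arm", "data": {
  "series": [
    [[0,0,0,0,0,0,50],[0,0,0,0,0,0,70],[0,0,0,0,0,0,85],[0,0,0,0,0,0,85],[0,0,0,0,0,0,85],[0,0,-10,0,0,0,85],[0,0,-20,0,0,0,85],[0,0,-25,0,0,0,85],[0,0,-25,0,0,0,85],[0,0,-20,0,0,0,85]]
  ]
}}

```text
time_s: 6.2
eef_pos: [0.4839, 0.2045, 0.2472]
eef_rot: [0.216, 0.264, 0.929, 0.146]
wrist_force: [0.6, -0.1, 1.2]
opening: 0.996
grasp_force: 0.0
```

```bash
python3 - <<'E'
from h import *
err(GRIP,RG)
snap("c")
t=cv2.imread("pics/c_top.png"); s=cv2.imread("pics/c_side.png")
f=lambda im,x,y,w,h,k:cv2.resize(im[y:y+h,x:x+w],None,fx=k,fy=k,interpolation=cv2.INTER_CUBIC)
cv2.imwrite("pics/crop4.png",np.hstack([f(t,240,185,50,60,8),f(s,285,150,50,60,8)]))
E
```

```text
t 6.2 err tool mm [  0.5  -0.8 104. ] rot [0.003 0.003 0.697] F [ 0.6 -0.1  1.2] T [-0.08  0.18 -0.03] open 0.996 0.0 q [ 0.11 -0.26  2.12  0.15  0.76 -0.98]
```

View pics/crop4.png

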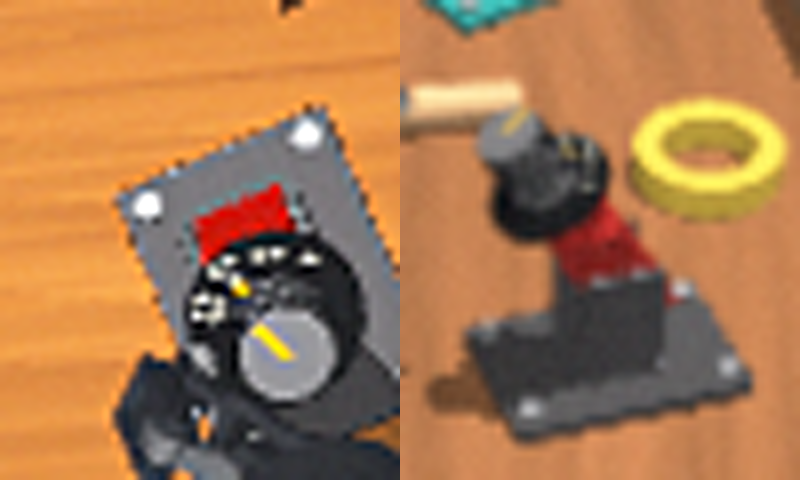

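The pointer now sits at the third mark in the top crop, at (240,285). That matches the projection for joint 1.2, so the sleeve has clicked in at three dots with the driver still seated. I'm gripping it again to draw it out.

>>> {"op": "jog_arm", "data": {
  "series": [
    [[1,0,12,0,0,0,85],[0,-1,12,0,0,0,85],[0,0,12,0,0,0,85],[0,0,12,0,0,0,85],[0,0,12,0,0,0,85],[0,0,12,0,0,0,85],[0,0,10,0,0,0,85],[0,0,9,0,0,0,85],[0,0,7,0,0,0,85],[0,0,3,0,0,0,85]]
  ]
}}

```text
time_s: 7.3
eef_pos: [0.5315, 0.2202, 0.1564]
eef_rot: [0.215, 0.264, 0.929, 0.145]
wrist_force: [0.6, 0.3, 0.1]
opening: 0.999
grasp_force: 0.0
```

>>> {"op": "jog_arm", "data": {
  "series": [
    [[0,0,0,0,0,0,70],[0,0,0,0,0,0,60],[0,0,0,0,0,0,50],[0,0,0,0,0,0,42],[0,0,0,0,0,0,34],[0,0,0,0,0,0,25],[0,0,0,0,0,0,20],[0,0,0,0,0,0,20],[0,0,0,0,0,0,20],[0,0,0,0,0,0,20]]
  ]
}}

```text
time_s: 8.3
eef_pos: [0.5317, 0.2203, 0.158]
eef_rot: [0.216, 0.264, 0.929, 0.146]
wrist_force: [-3.7, -0.8, 6.7]
opening: 0.429
grasp_force: 59.2
```

```bash
python3 - <<'E'
from h import *
err(GRIP,RG)
E
```

```text
t 8.3 err tool mm [-0.5  0.1  1.6] rot [0.003 0.003 0.697] F [-3.7 -0.8  6.7] T [-0.05  0.41  0.03] open 0.429 59.17936027050018 q [ 0.14  0.02  2.08  0.18  0.53 -1.01]
```

>>> {"op": "jog_arm", "data": {
  "series": [
    [[0,0,-3,0,0,0,20],[0,0,-6,0,0,0,20],[0,0,-8,0,0,0,20],[0,0,-8,0,0,0,20],[0,0,-8,0,0,0,20],[0,0,-8,0,0,0,20],[0,0,-8,0,0,0,20],[0,0,-8,0,0,0,20],[0,0,-8,0,0,0,20],[0,0,-8,0,0,0,20]]
  ]
}}

```text
time_s: 9.3
eef_pos: [0.4957, 0.2086, 0.2205]
eef_rot: [0.215, 0.264, 0.929, 0.145]
wrist_force: [0.3, 0.0, -3.7]
opening: 0.425
grasp_force: 60.8
```

>>> {"op": "jog_arm", "data": {
  "series": [
    [[0,0,-8,0,0,0,20],[0,0,-8,0,0,0,20],[0,0,-8,0,0,0,20],[0,0,-8,0,0,0,20],[0,0,-8,0,0,0,20],[0,0,-8,0,0,0,20],[0,0,-8,0,0,0,20],[0,0,-4,0,0,0,20],[0,0,0,0,0,0,20],[0,0,0,0,0,0,20]]
  ]
}}

```text
time_s: 10.3
eef_pos: [0.4679, 0.1994, 0.2722]
eef_rot: [0.216, 0.264, 0.929, 0.146]
wrist_force: [0.6, 0.8, -3.0]
opening: 0.43
grasp_force: 60.9
```

```bash
python3 - <<'E'
from h import *
p,M=err(GRIP+.135*AX,RG)
print(p,M.round(3))
snap("d")
t=cv2.imread("pics/d_top.png"); s=cv2.imread("pics/d_side.png")
f=lambda im,x,y,w,h,k:cv2.resize(im[y:y+h,x:x+w],None,fx=k,fy=k,interpolation=cv2.INTER_CUBIC)
cv2.imwrite("pics/crop5.png",f(s,240,90,110,120,5))
# target above screw: upright, yaw keep tool y rotated with azimuth
tx=p+(-.2*0)
# upright orientation: minimal rotation bringing tool z to -z, then yaw by azimuth change
z=M[:,2];a=np.cross(z,[0,0,-1]);ang=np.arcsin(np.linalg.norm(a));U=R.from_rotvec(a/np.linalg.norm(a)*ang).as_matrix()@M
dz=np.arctan2(SCREW[1],SCREW[0])-np.arctan2(p[1],p[0])
tgt=R.from_euler('z',dz).as_matrix()@U
mid=np.array([.47,.10,.345]);
v=np.array([SCREW[0],SCREW[1],.069+.045+.156-.002+.05])
R1=M@R.from_rotvec(R.from_matrix(M.T@tgt).as_rotvec()*.4).as_matrix()
for r in plan(p,M,mid,R1,10,20): print(r,end=',')
print()
for r in plan(mid,R1,v,tgt,20,20): print(r,end=',')
np.savez("tgt.npz",v=v,tgt=tgt)
E
```

```text
t 10.3 err tool mm [-1.3  0.8 -0.9] rot [0.002 0.003 0.697] F [ 0.6  0.8 -3. ] T [-0.2   0.54 -0.01] open 0.43 60.85469841957092 q [ 0.1  -0.34  2.13  0.14  0.84 -0.98]
[0.46794932 0.19937696 0.27219725] [[-0.768  0.428  0.477]
 [ 0.553  0.818  0.156]
 [-0.324  0.384 -0.865]]
[-8.0, -5.0, -8.0, 0.02, 0.01, 0.03, 20],[-8.0, -5.0, -7.0, 0.02, 0.0, 0.03, 20],[-8.0, -5.0, -8.0, 0.02, 0.01, 0.02, 20],[-9.0, -6.0, -8.0, 0.02, 0.01, 0.03, 20],[-8.0, -4.0, -7.0, 0.02, 0.01, 0.03, 20],[-8.0, -5.0, -8.0, 0.02, 0.0, 0.03, 20],[-9.0, -5.0, -7.0, 0.02, 0.01, 0.02, 20],[-9.0, -5.0, -8.0, 0.02, 0.01, 0.03, 20],[-8.0, -4.0, -7.0, 0.02, 0.0, 0.03, 20],[-9.0, -5.0, -8.0, 0.02, 0.01, 0.03, 20],
[-11.0, -8.0, 1.0, 0.02, 0.01, 0.02, 20],[-11.0, -7.0, 1.0, 0.01, 0.0, 0.02, 20],[-11.0, -7.0, 2.0, 0.02, 0.01, 0.02, 20],[-11.0, -7.0, 1.0, 0.01, 0.0, 0.02, 20],[-11.0, -7.0, 1.0, 0.02, 0.01, 0.02, 20],[-12.0, -7.0, 2.0, 0.01, 0.0, 0.03, 20],[-12.0, -6.0, 1.0, 0.02, 0.01, 0.02, 20],[-11.0, -6.0, 1.0, 0.01, 0.0, 0.02, 20],[-12.0, -5.0, 2.0, 0.02, 0.01, 0.02, 20],[-12.0, -6.0, 1.0, 0.01, 0.0, 0.02, 20],[-13.0, -5.0, 2.0, 0.02, 0.01, 0.02, 20],[-12.0, -5.0, 1.0, 0.01, 0.01, 0.02, 20],[-12.0, -4.0, 2.0, 0.02, 0.0, 0.02, 20],[-13.0, -4.0, 1.0, 0.01, 0.01, 0.02, 20],[-12.0, -4.0, 2.0, 0.02, 0.0, 0.02, 20],[-13.0, -4.0, 1.0, 0.01, 0.01, 0.02, 20],[-13.0, -4.0, 2.0, 0.02, 0.0, 0.03, 20],[-13.0, -3.0, 1.0, 0.01, 0.01, 0.02, 20],[-12.0, -3.0, 2.0, 0.02, 0.0, 0.02, 20],[-13.0, -2.0, 1.0, 0.01, 0.01, 0.02, 20],
```

View pics/crop5.png

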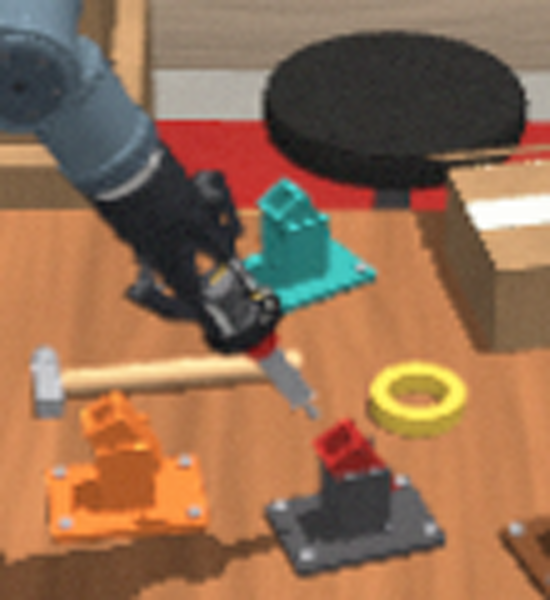

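The picture shows the driver drawn, with its tip at side crop (313,412), clear of the holster and held in line. I'm carrying it over to the gearbox and turning it upright.

>>> {"op": "jog_arm", "data": {
  "series": [
    [[-8,-5,-8,0.02,0.01,0.03,20],[-8,-5,-7,0.02,0,0.03,20],[-8,-5,-8,0.02,0.01,0.02,20],[-9,-6,-8,0.02,0.01,0.03,20],[-8,-4,-7,0.02,0.01,0.03,20],[-8,-5,-8,0.02,0,0.03,20],[-9,-5,-7,0.02,0.01,0.02,20],[-9,-5,-8,0.02,0.01,0.03,20],[-8,-4,-7,0.02,0,0.03,20],[-9,-5,-8,0.02,0.01,0.03,20]]
  ]
}}

```text
time_s: 11.4
eef_pos: [0.4699, 0.0997, 0.3452]
eef_rot: [0.133, 0.406, 0.9, 0.09]
wrist_force: [-0.7, -0.6, -2.8]
opening: 0.43
grasp_force: 60.7
```

>>> {"op": "jog_arm", "data": {
  "series": [
    [[-11,-8,1,0.02,0.01,0.02,20],[-11,-7,1,0.01,0,0.02,20],[-11,-7,2,0.02,0.01,0.02,20],[-11,-7,1,0.01,0,0.02,20],[-11,-7,1,0.02,0.01,0.02,20],[-12,-7,2,0.01,0,0.03,20],[-12,-6,1,0.02,0.01,0.02,20],[-11,-6,1,0.01,0,0.02,20],[-12,-5,2,0.02,0.01,0.02,20],[-12,-6,1,0.01,0,0.02,20]]
  ]
}}

```text
time_s: 12.4
eef_pos: [0.4871, -0.032, 0.332]
eef_rot: [0.07, 0.505, 0.859, 0.045]
wrist_force: [0.3, -0.0, -3.1]
opening: 0.432
grasp_force: 60.7
```

>>> {"op": "jog_arm", "data": {
  "series": [
    [[-13,-5,2,0.02,0.01,0.02,20],[-12,-5,1,0.01,0.01,0.02,20],[-12,-4,2,0.02,0,0.02,20],[-13,-4,1,0.01,0.01,0.02,20],[-12,-4,2,0.02,0,0.02,20],[-13,-4,1,0.01,0.01,0.02,20],[-13,-4,2,0.02,0,0.03,20],[-13,-3,1,0.01,0.01,0.02,20],[-12,-3,2,0.02,0,0.02,20],[-13,-2,1,0.01,0.01,0.02,20]]
  ]
}}

```text
time_s: 13.4
eef_pos: [0.5046, -0.1625, 0.3181]
eef_rot: [0.001, 0.594, 0.804, 0.003]
wrist_force: [0.6, 0.7, -3.2]
opening: 0.431
grasp_force: 60.8
```

```bash
python3 - <<'E'
from h import *
z=np.load("tgt.npz"); p,M=err(z["v"],z["tgt"]); print(p,M[:,2])
snap("e")
s=cv2.imread("pics/e_side.png")
f=lambda im,x,y,w,h,k:cv2.resize(im[y:y+h,x:x+w],None,fx=k,fy=k,interpolation=cv2.INTER_CUBIC)
cv2.imwrite("pics/crop6.png",f(s,250,170,100,100,6))
t=load("e","side")
tip=p+M[:,2]*.154
print("exp tip",tip,(proj(t,[tip,tip-M[:,2]*.067])-[250,170])*6+2.5)
E
```

```text
t 13.4 err tool mm [0.4 0.5 0.1] rot [ 0.006 -0.001 -0.005] F [ 0.6  0.7 -3.2] T [-0.02 -0.   -0.02] open 0.431 60.8176589012146 q [-0.54  0.03  1.64  0.01  1.47 -0.84]
[ 0.50462486 -0.16248577  0.31808766] [ 0.00490465  0.00290234 -0.99998376]
exp tip [ 0.50538018 -0.16203881  0.16409016] [[261.67088361 354.24669627]
 [260.04115244 270.83506476]]
```

View pics/crop6.png

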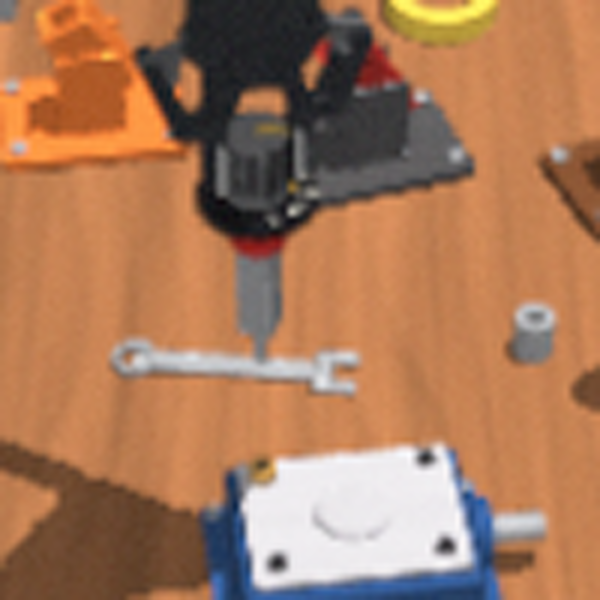

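The driver hangs upright with its tip at crop (261,357), against a predicted (262,354). The brass screw is at (263,470), directly below. I'm lowering it 50 mm.

>>> {"op": "jog_arm", "data": {
  "series": [
    [[0,0,5,0,0,0,20],[0,0,8,0,0,0,20],[0,0,8,0,0,0,20],[0,0,8,0,0,0,20],[0,0,8,0,0,0,20],[0,0,7,0,0,0,20],[0,0,4,0,0,0,20],[0,0,2,0,0,0,20],[0,0,0,0,0,0,20],[0,0,0,0,0,0,20]]
  ]
}}

```text
time_s: 14.5
eef_pos: [0.505, -0.1616, 0.2687]
eef_rot: [0.002, 0.594, 0.805, 0.003]
wrist_force: [-0.3, 0.4, -4.2]
opening: 0.431
grasp_force: 60.8
```

```bash
python3 - <<'E'
from h import *
z=np.load("tgt.npz"); p,M=err(z["v"]-[0,0,.05],z["tgt"]); print(p)
snap("f")
s=cv2.imread("pics/f_side.png");t=cv2.imread("pics/f_top.png")
f=lambda im,x,y,w,h,k:cv2.resize(im[y:y+h,x:x+w],None,fx=k,fy=k,interpolation=cv2.INTER_CUBIC)
cv2.imwrite("pics/crop7.png",f(s,265,185,60,75,8))
d=load("f","side");tip=p+M[:,2]*.154
print((proj(d,[tip,SCREW])-[265,185])*8+3.5)
for j in(.6,1.2,1.8): pass
E
```

```text
t 14.5 err tool mm [-0.3 -0.1  0.7] rot [ 0.007 -0.    -0.004] F [-0.3  0.4 -4.2] T [ 0.06  0.07 -0.  ] open 0.431 60.784785747528076 q [-0.54  0.06  1.7   0.01  1.37 -0.84]
[ 0.50500552 -0.16164408  0.26866659]
[[231.56688609 430.08155522]
 [230.19809001 501.41139711]]
```

View pics/crop7.png

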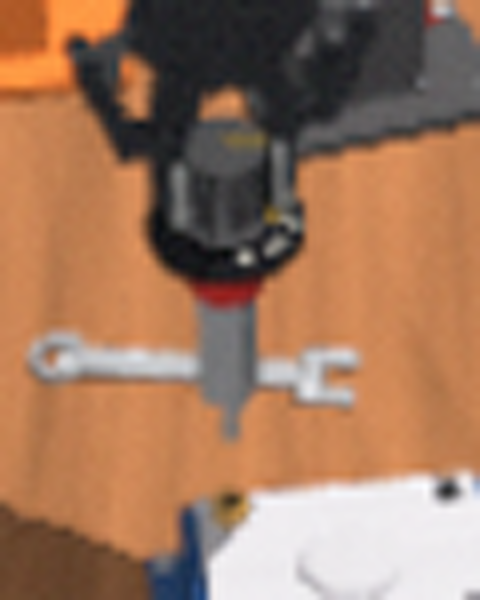

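The tip at (231,437) is about 45 mm above the brass screw at (230,505). The yellow pointer at (272,212) is at the third mark. I'm handing it in.

```bash
python3 -c "
from bench import ctrl
print(ctrl.hand_in())"
```

```text
the job is handed in; nothing more can be done
None
```

I handed the job in at about 14.5 s: the sleeve is clicked in at three dots, and the arm is holding the driver upright with its tip about 45 mm above the brass screw, touching nothing in the last picture; the hand-in returned no verdict.

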